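Load the leaf drill jig

TASK

Load the brass-coloured two-bolt bar into the drill jig. First swing the jig's yellow leaf up by its handle, over past vertical, and lower it gently onto its back rest; then take the brass bar out of the red rack, where it stands on edge, lay it flat on the cork mat with its bolts up and let go, take it again across its width and seat it flat in the jig's nest, bolts up; finally swing the leaf back over and lower it gently all the way down onto its front stops, and let go. Never let the leaf fall onto either stop, and leave the grey bar in the rack, the glass jar and the roll of tape where they are.

Things in the scene. Friction and masses are not known exactly. Their poses are not given: they have to be found in the camera images.
- jig: Fixed blue drill jig on the steel plate. Origin: underside of its base, below the nest's centre; x = along nest and hinge, y = towards the hinge, z up. Base 150 x 125 x 12 mm (y -50 to +75). Stop posts under the leaf's front edge: x +-38, y -30, 42 mm high; hinge posts: x +-38, y +54, 56 mm high; slanted back rest behind the hinge: y 70 to 104, up to 67 mm high.
- nest (a point): Centre of the top of the nest's bed, 24 mm above the jig's origin; the bar's underside rests here; axes as jig's. Bed 124 (x) x 22 mm: the bar overhangs it 3 mm a side, and beside it there is 12 mm of depth for fingertips. Side lips (x +-48 to 62) stand 33.4 mm apart and 5 mm above the bed, end stops 136 mm apart and 7 mm above it.
- hinge (a point): Middle of the leaf's hinge axis (parallel to the jig's x), 54 mm to +y of the jig's origin and 46 mm above it; axes as the jig's.
- leaf (a joint): Angle a of the yellow leaf: 0 = level, on the front stops over the nest (handle towards jig -y), its start; pi/2 = upright; 2.6 = its end, leaning on the back rest (handle towards +y). Nearly frictionless: let go, it falls to either side. 0.3 kg, 8 mm thick, 60 mm wide, 98 mm at its front edge. Down, it clears a seated bar by 10 mm, its drill bush by 5 mm.
- handle (a point): Middle of the leaf's handle: black round bar, 12 mm thick, 90 mm long, parallel to the hinge, at hinge + 134 mm * (-cos(a) * jig y + sin(a) * up). Held by two thin arms at +-44 mm; otherwise free all round, 44 mm off the leaf's front edge. Pinched from above, across the bar, it turns between the fingers, so the tool can stay upright along the whole arc.
- rack: Fixed red rack, base 110 (x) x 124 (y) x 10 mm; origin: centre of its underside. Two slots along its x at y = +-32 mm; in each a bar stands on its long edge on the base, between comb teeth 22.5 mm high at x = +-23 to 37 mm; the bar's middle is free.
- mat: Fixed cork mat on the bench, 140 (x) x 120 (y) x 3 mm; origin at the centre of its underside.
- bar: Brass-coloured flat bar, 28 (own x) x 130 (own y) x 8 mm (own z), about 0.25 kg; two dark bolts stand 16 mm off its +z face at y = +51 and -49 mm. Origin: centre of its underside (face without bolts). Starts on edge in either slot of the rack: own x up, own y along rack x, bolts to rack +y, origin 24 mm above the rack's underside. May lie in the nest either way round.
- spare: A grey flat bar, 36 x 120 x 8 mm with one bolt, on edge in the other slot of the rack; to be left alone.
- jar: Glass jar, 68 mm wide, 92 mm high, standing on the bench; origin at the centre of its underside. To be left alone.
- tape: Roll of masking tape, 120 mm wide, 48 mm high, lying on the bench; origin at the centre of its underside. To be left alone.

How it is judged (in metres and radians):
On the way, in this order (a step that is already met when the one before it is completed fails the run):
1. the leaf lies open on its back rest, let go (value of joint leaf above 2.54 rad and contact force between the fingers and leaf below 0.1 N), for 0.2 s.
2. the brass bar lies flat on the mat, bolts up, let go (angle between bar's own z axis and vertical below 0.1 rad and z of bar in the frame of mat below 0.008 m and x of bar in the frame of mat between -0.07 and 0.07 m and y of bar in the frame of mat between -0.06 and 0.06 m and contact force between the fingers and bar below 0.1 N), for 0.2 s.
3. the brass bar lies flat in the nest, bolts up, let go, with the leaf still open (value of joint leaf above 2.4 rad and angle between bar's own z axis and vertical below 0.06 rad and z of bar in the frame of nest below 0.003 m and horizontal distance between bar and nest below 0.008 m and angle between the y axis of bar and the x axis of jig, either way round below 0.1 rad and contact force between the fingers and bar below 0.1 N), for 0.2 s.
At the end, for the whole second after the job is handed in: The leaf is down on its front stops (within 0.04 rad) and at rest, over the brass bar, which lies at rest flat in the nest, bolts up: underside within 3 mm of the bed, within 8 mm of the nest's centre, along it within 0.1 rad and level within 0.06 rad (value of joint leaf below 0.04 rad and velocity of joint leaf between -0.05 and 0.05 rad/s and angle between bar's own z axis and vertical below 0.06 rad and z of bar in the frame of nest between -0.003 and 0.003 m and horizontal distance between bar and nest below 0.008 m and angle between the y axis of bar and the x axis of jig, either way round below 0.1 rad and linear speed of bar below 0.02 m/s); the robot touches nothing.
It fails at once if the leaf falls or slams onto its back rest (faster than 3 rad/s in the last 0.3 rad) (value of joint leaf above 2.3 rad and velocity of joint leaf above 3 rad/s).
It fails at once if the leaf falls or slams onto its front stops (faster than 3 rad/s in the last 0.3 rad) (value of joint leaf below 0.3 rad and velocity of joint leaf below -3 rad/s).
It fails at once if the grey bar is moved by more than 25 mm (distance of spare from where it was at the start of the episode above 0.025 m).
It fails at once if the jar is moved by more than 25 mm or tipped (distance of jar from where it was at the start of the episode above 0.025 m or angle between jar's own z axis and vertical above 0.4 rad).
It fails at once if the roll of tape is moved by more than 25 mm (distance of tape from where it was at the start of the episode above 0.025 m).
It also fails if it takes over 72 s, if anything falls off the work surface, if the arm or the gripper's body presses on something with over 40 N, if the wrist force passes 120 N, or if a joint passes its speed limit or range.

ROBOT

A 6-joint arm with a two-finger parallel gripper is mounted at the origin on a cart in front of the work surface, level with it; the furniture and walls round the work are solid. World frame = base frame: x ahead of the robot, y to its left, z up, the work surface at z = 0. Lengths are in mm, angles in rad, forces in N, time in s.
With the tool pointing down it reaches from about 350 to 875 mm from the base axis. Payload 4.2 kg.
Tool frame: the origin (TCP) lies midway between the tips of the shut fingers; the grasp point (between the pads) lies 19 mm behind it (arm.tcp_to_grasp is the distance from the TCP to the grasp point, in mm); z points along the fingers, y is the line along which they close (so a half turn about z gives the same grasp; the last joint's range is limited). The gripper opens to 85 mm and grips with 20 to 120 N. Pads are 22 mm wide; open, the fingers measure 114 mm over their backs; the gripper's body (76 mm by 85 mm) begins 54 mm behind the grasp point. The pads swing forward as they close: fully open they stand 13 mm farther back than shut.
Start: joints at [-0.928, 0.385, 0.008, 0, -1.194, -0.259], TCP at [234.043, -579.503, 231.312] pointing down, gripper open.
Joint ranges: [-3.14, 3.14], [-1.21, 2.06], [-1.07, 1.41], [-3.16, 2.05], [-2.99, -0.16], [-3.1, 3.1]. Speed limits (rad/s): [2.79, 2.79, 3.14, 3.14, 3.14, 3.14].

INTERFACE

Orientations are given as a unit quaternion [x, y, z, w].
In Python, from bench import arm, imaging, job, models gives the robot as it stands.
- The arm moves only by the tool arm_command, never from a script. Its argument "rows" is a list of rows, each an object with "grip": the opening, from 0 (shut) to 1 (fully open); "linear": the shift along the tool's x, y, z in mm, a list of three; "rot": the turn, a rotation vector about the tool's x, y, z in rad, a list of three. In form: [{"grip": grip, "linear": [tx, ty, tz], "rot": [rx, ry, rz]}, ...]. A call has 1 to 10 rows; each row is the pose to reach, as a shift and turn from the pose commanded when the call began, along the tool's axes at that moment; what a row does not reach only later rows make up. A row lasts 1/8 s, in which the tool goes at most 62.5 mm and 10.7 degrees, less where a joint would pass 70% of its speed; a pose out of reach is approached as far as the arm can. A call with a gripper value outside its range is refused whole. The fingers move at their own pace and stop on an object; the grip force is fixed at half the most. Time passes only in rows, so rows that repeat a pose let the fingers close. It gives the time, the measured TCP pose, the force, the opening and the grip force at its end, in the units of the state.
- arm.read_state(): the state, without advancing time (a new reading comes with each control period).
- imaging.get_image(name): name is "scene" or "top"; returns a dict with "frame" (480x640x3 uint8, red, green, blue), "fx", "fy", "cx", "cy" (pixels), "k1" (the pictures are not rectified: a ray, as slopes to the right and down, at radius r is drawn at 1 + k1 r^2 times it, then the intrinsics apply), "extrinsics" (4x4, takes a point from world to camera coordinates). Camera axes: x right, y down, z forward; pixel columns grow to the right and rows downward; lengths in mm; the calibration is good to about 2 mm. A picture is of the moment at which its call begins. There is no depth.
- job.job_done(): hands the job in; it is judged then, once.
Trained networks look in a picture, given as the dict that the camera call returned (one of the last four; its "shot" number tells which), for a name from the list of things; names that differ only in an ending like _2 or _b are one class to them, and where a whole thing is asked for, a point or a joint stands for the part that bears it (a point fixed in the world has none). Each returns a list of dicts, best first, with "score" (0 to 1); they miss things now and then, are a little off and sometimes report something else, mostly with a low value. They report only what shows in the picture. A call takes as long as a camera call.
- models.spot_in(picture, query): "rect" ([left, top, right, bottom] in pixels, round what is visible of it).
- models.tip_of(picture, query): "pixel" ([column, row] in pixels: a listed point, or the origin of a listed thing).
The state is a dict: "clock": time; "joints": joint angles; "joint_vel": joint speeds; "joint_efforts": joint torques, N m; "position": TCP position; "ee_rot": TCP orientation; "contact_force": force on the tool from outside, world axes, zero at the start; "wrist_torque": the same for the moment, N m; "gripper_width": finger opening in mm; "grasp_force": force on a finger pad.
Only numpy, scipy, OpenCV 4.12 (cv2) and the standard library are available. Lean on these libraries where they do the work, as an engineer would, in place of code of your own. Each camera call takes 0.05 s, during which the arm holds its last target. There are 200 camera calls.

## Working session

There is one attempt and no reset: what is moved stays moved. The work goes in short steps, Python scripts to look and compute and a tool call to move; the robot and the scene stay as the last step left them, time stands still between calls to the robot, and variables do not carry over. Pictures are saved under pics/ and viewed, at most 10 in all, crops included, and the job is handed in when it is done.

Besides the shell and the picture viewer there is one more tool, called as name(argument=value, ...), one argument or row to a line, values as JSON. arm_command: Moves the arm, as the interface text tells. Its arguments: {"type":"object","properties":{"rows":{"type":"array"}},"required":["rows"]}

```bash
ls; mkdir -p pics; cat > h.py <<'E'
import numpy as np, cv2
from bench import arm, imaging, job, models
def shot(name,fn=None):
    p=imaging.get_image(name)
    if fn: cv2.imwrite('pics/'+fn,cv2.cvtColor(p['frame'],cv2.COLOR_RGB2BGR))
    return p
def ray(p,px):
    xd,yd=(px[0]-p['cx'])/p['fx'],(px[1]-p['cy'])/p['fy']
    x,y=xd,yd
    for _ in range(20):
        s=1+p['k1']*(x*x+y*y); x,y=xd/s,yd/s
    E=np.array(p['extrinsics']); R,t=E[:3,:3],E[:3,3]
    return -R.T@t, R.T@np.array([x,y,1.])
def at(p,px,z):
    o,d=ray(p,px); return o+d*(z-o[2])/d[2]
def proj(p,X):
    E=np.array(p['extrinsics']); c=E[:3,:3]@np.array(X,float)+E[:3,3]; x,y=c[:2]/c[2]
    s=1+p['k1']*(x*x+y*y); return np.array([p['fx']*x*s+p['cx'],p['fy']*y*s+p['cy']])
def tri(p1,a,p2,b):
    o1,d1=ray(p1,a);o2,d2=ray(p2,b)
    s=np.linalg.lstsq(np.c_[d1,-d2],o2-o1,rcond=None)[0]
    A,B=o1+d1*s[0],o2+d2*s[1]; return (A+B)/2,np.linalg.norm(A-B)
E
python3 - <<'E'
from h import *
np.set_printoptions(precision=1,suppress=True)
s=shot('scene','s0.png');t=shot('top','t0.png')
for p in (s,t): print(ray(p,(320,240)))
for q in ['jig','nest','hinge','handle','rack','mat','bar','spare','jar','tape']:
    a=models.tip_of(s,q);b=models.tip_of(t,q)
    f=lambda l:[(np.round(i['pixel']).tolist(),round(i['score'],2)) for i in l[:2]]
    print(q,f(a),f(b),tri(s,a[0]['pixel'],t,b[0]['pixel']) if a and b else '')
print(arm.read_state())
E
```

```text
pics
(array([ 76.7, 937.8, 889.7]), array([ 0.3, -0.7, -0.6]))
(array([ 389.6,   -4.1, 1384.8]), array([ 0.1, -0. , -1. ]))
jig [([320.0, 191.0], 0.56)] [([429.0, 211.0], 0.81), ([222.0, 184.0], 0.55)] (array([ 614.1, -266.8,   -3.6]), np.float64(0.8741164030292798))
nest [([318.0, 183.0], 0.96), ([314.0, 310.0], 0.65)] [([434.0, 206.0], 0.97)] (array([ 623.3, -275. ,   15.4]), np.float64(2.6404985942074406))
hinge [([318.0, 182.0], 0.28)] [([412.0, 195.0], 0.68)] (array([ 622. , -225.7,   51.5]), np.float64(38.90610191664013))
handle [([338.0, 163.0], 0.64)] [([465.0, 226.0], 0.72)] (array([ 578.3, -332.6,   62. ]), np.float64(9.684328912601694))
rack [([308.0, 324.0], 0.64)] [([216.0, 286.0], 0.78)] (array([430.8, 215.7,  -2.5]), np.float64(3.780832948772376))
mat [([216.0, 291.0], 0.66)] [([223.0, 186.0], 0.64)] (array([664. , 208.4,  -1.9]), np.float64(5.632557719196897))
bar [([309.0, 311.0], 0.74)] [([226.0, 285.0], 0.94)] (array([435.5, 191.4,  13. ]), np.float64(1.8861677252834805))
spare [([299.0, 325.0], 0.59)] [([200.0, 282.0], 0.56)] (array([437.1, 244.9,  23.7]), np.float64(6.309669671435584))
jar [([378.0, 249.0], 0.9)] [([343.0, 316.0], 0.58), ([408.0, 306.0], 0.16)] (array([371.1, -72.3,   7.7]), np.float64(2.44940225439186))
tape [([386.0, 217.0], 0.76)] [([410.0, 307.0], 0.56)] (array([ 396.1, -225.1,   -4. ]), np.float64(4.186401728687672))
{'clock': 1.1, 'joints': array([-0.9,  0.4,  0. , -0. , -1.2, -0.3]), 'joint_vel': array([-0., -0.,  0., -0., -0., -0.]), 'joint_efforts': array([ -0. , -39.2,  18.9,   4.2,  -0. ,   0. ]), 'position': array([ 234. , -579.5,  231.3]), 'ee_rot': array([-0.2,  1. , -0. ,  0. ]), 'contact_force': array([ 0.4, -0.1,  0.6]), 'wrist_torque': array([-0. , -0.1,  0. ]), 'grasp_force': 0.0, 'gripper_width': 85.71988963458611}
```

```bash
python3 - <<'E'
import cv2
t=cv2.imread('pics/t0.png');s=cv2.imread('pics/s0.png')
cv2.imwrite('pics/tc.png',cv2.resize(t[140:350,160:520],None,fx=2.2,fy=2.2,interpolation=cv2.INTER_CUBIC))
E
```

```text
(no output)
```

View pics/tc.png

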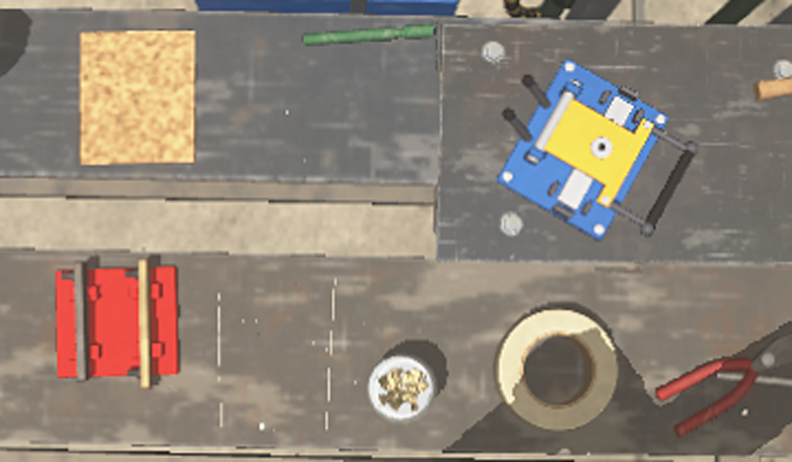

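View pics/s0.png

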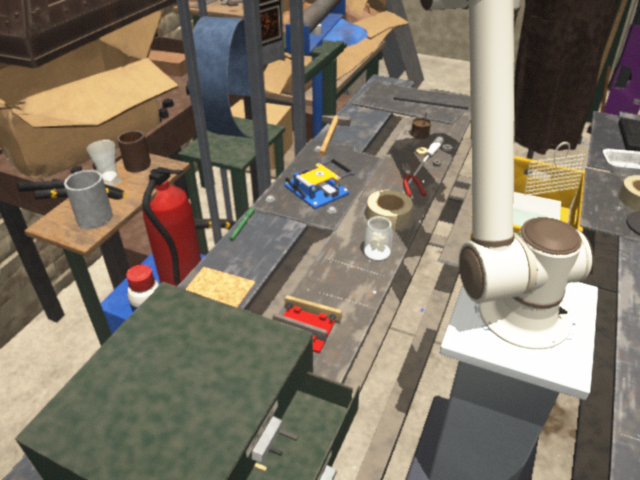

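The top view (upscaled) shows the jig at about (428,207), with its handle down to the right. The brass bar is in the rack's right slot (y−, near (226,285)), the grey bar in the left slot, the mat at (223,186), and the jar and tape in the front row. Next I'll refine these by colour.

```bash
python3 - <<'E'
from h import *
np.set_printoptions(precision=1,suppress=True)
t=shot('top');s=shot('scene')
def seg(p,lo,hi,box):
    hsv=cv2.cvtColor(p['frame'],cv2.COLOR_RGB2HSV); m=cv2.inRange(hsv,np.array(lo),np.array(hi))
    k=np.zeros_like(m); l,tp,r,b=box; k[tp:b,l:r]=m[tp:b,l:r]; return k
def quad(p,m,z,n):
    ys,xs=np.nonzero(m); pts=np.array([at(p,(x,y),z)[:2] for x,y in zip(xs,ys)],np.float32)
    c,wh,a=cv2.minAreaRect(pts); print(n,len(xs),'c',np.array(c),'wh',np.array(wh),'ang',round(a,1),'mean',pts.mean(0))
print('fx',t['fx'],s['fx'])
quad(t,seg(t,(100,120,80),(125,255,255),(380,160,470,255)),12,'blue')
quad(t,seg(t,(20,150,120),(32,255,255),(380,160,470,255)),50,'leaf')
m=seg(t,(0,0,0),(180,255,55),(453,203,480,250)); quad(t,m,46,'handle')
quad(t,seg(t,(0,150,80),(8,255,255),(180,250,250,320)),10,'rack')
quad(t,seg(t,(13,60,90),(28,255,255),(215,250,235,325)),38,'brass')
quad(t,seg(t,(8,80,90),(28,255,255),(190,145,255,220)),3,'mat')
E
python3 - <<'E'
import cv2
t=cv2.imread('pics/s0.png')
cv2.imwrite('pics/sc.png',cv2.resize(t[150:360,190:400],None,fx=2.8,fy=2.8,interpolation=cv2.INTER_CUBIC))
E
```

```text
fx 613.9055073343271 547.9596918188342
blue 1456 c [ 621.  -254.7] wh [124.  149.6] ang 61.0 mean [ 618.9 -243. ]
leaf 954 c [ 618.8 -259.6] wh [84.  96.9] ang 61.0 mean [ 617.9 -261. ]
handle 3 c [ 574.6 -329.9] wh [ 9.7 77.3] ang 69.3 mean [ 566.  -328.4]
rack 2004 c [432.1 220.7] wh [109.1 123.5] ang 3.4 mean [431.2 218.4]
brass 284 c [430.4 196.6] wh [129.7  28.6] ang 1.7 mean [431.1 188.7]
mat 3191 c [666.7 209.6] wh [140.7 120.6] ang 2.0 mean [666.4 209.3]
```

View pics/sc.png

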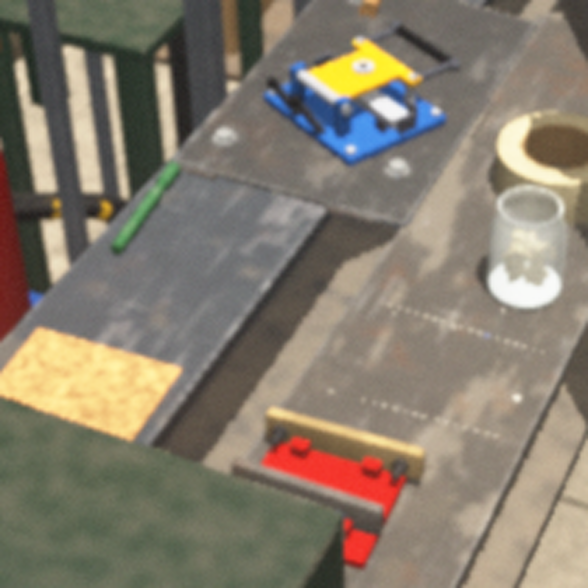

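Base rectangle is 124×149.6 at z=12, so the jig stands at z0≈0: origin ≈(615,−266), jig y at 61°. The bolts (dark knobs at about (278,437) and (397,470) in the crop) face world +y. I'll plan the leaf swing next.

```bash
cat >> h.py <<'E'
from scipy.spatial.transform import Rotation as Ro
def pose(yaw,tilt=0,p=0):
    """tool y at heading yaw(deg), z down; then tilt(deg) about tool x"""
    y=np.array([np.cos(np.radians(yaw)),np.sin(np.radians(yaw)),0]); z=np.array([0,0,-1.])
    return Ro.from_matrix(np.c_[np.cross(y,z),y,z])*Ro.from_euler('x',tilt,degrees=True)
def rel(tg,start=None):
    st=arm.read_state(); R=Ro.from_quat(st['ee_rot']); P=st['position']
    if start: P,R=np.array(start[0],float),start[1]
    for X,r in tg:
        print('lin',np.round(R.inv().apply(np.array(X)-P),0).tolist(),'rot',np.round((R.inv()*r).as_rotvec(),3).tolist())
JO=np.array([614.9,-265.6,0]); JA=61.; jy=np.array([np.cos(np.radians(JA)),np.sin(np.radians(JA)),0])
def handle(a): return JO+54*jy+[0,0,46]+134*(-np.cos(a)*jy+np.array([0,0,np.sin(a)]))
E
python3 - <<'E'
from h import *
st=arm.read_state();print(st['ee_rot'],Ro.from_quat(st['ee_rot']).as_matrix().round(2).tolist())
for y in (JA,JA-180):
  r=pose(y); print(y); rel([(handle(0)+[0,0,130],r),(handle(0)+[0,0,-17],r)])
E
```

```text
[-1.90694332e-01  9.81649465e-01  3.34389681e-06 -1.59393637e-07] [[-0.93, -0.37, -0.0], [-0.37, 0.93, 0.0], [-0.0, 0.0, -1.0]]
61.0
lin [-409.0, 98.0, 55.0] rot [0.0, -0.0, 0.89]
lin [-409.0, 98.0, 202.0] rot [0.0, -0.0, 0.89]
-119.0
lin [-409.0, 98.0, 55.0] rot [0.0, 0.0, -2.252]
lin [-409.0, 98.0, 202.0] rot [0.0, 0.0, -2.252]
```

arm_command(
  rows=[
    {"grip": 0.32,"linear": [-60,14,0],"rot": [0,0,0.18]},
    {"grip": 0.32,"linear": [-120,28,10],"rot": [0,0,0.36]},
    {"grip": 0.32,"linear": [-180,43,20],"rot": [0,0,0.54]},
    {"grip": 0.32,"linear": [-240,57,30],"rot": [0,0,0.72]},
    {"grip": 0.32,"linear": [-300,72,40],"rot": [0,0,0.89]},
    {"grip": 0.32,"linear": [-360,86,50],"rot": [0,0,0.89]},
    {"grip": 0.32,"linear": [-409,98,55],"rot": [0,0,0.89]},
    {"grip": 0.32,"linear": [-409,98,90],"rot": [0,0,0.89]},
    {"grip": 0.32,"linear": [-409,98,110],"rot": [0,0,0.89]},
    {"grip": 0.32,"linear": [-409,98,110],"rot": [0,0,0.89]},
  ],
)

```text
clock: 2.45
position: [575.6, -334.9, 119.2]
ee_rot: [0.25, 0.968, 0.0, -0.002]
contact_force: [0.6, -0.3, 1.0]
gripper_width: 27.7
grasp_force: 0.0
```

```bash
python3 - <<'E'
from h import *
np.set_printoptions(precision=1,suppress=True)
s=shot('scene','s1.png');t=shot('top')
st=arm.read_state();print(st['position'],st['gripper_width'],st['joints'],st['clock'])
print(proj(s,handle(0)),proj(s,st['position']))
rel([(handle(0)+[0,0,-17],pose(JA))])
a=cv2.imread('pics/s1.png')[110:230,270:400]; b=cv2.cvtColor(t['frame'],cv2.COLOR_RGB2BGR)[160:280,390:520]
for c in (-40,40):
  o=np.array([jx for jx in (jy[1]*c,-jy[0]*c,0)])+handle(0); print(c,proj(s,o),proj(t,o))
  u=proj(s,o)-[270,110]; v=proj(t,o)-[390,160]
  cv2.circle(a,tuple(np.round(u).astype(int).tolist()),1,(0,0,255),-1);cv2.circle(b,tuple(np.round(v).astype(int).tolist()),1,(0,0,255),-1)
cv2.imwrite('pics/c1.png',np.hstack([cv2.resize(i,(400,369),interpolation=cv2.INTER_NEAREST) for i in (a,b)]))
E
```

```text
[ 577.  -335.9  122.1] 27.165281206942613 [-0.3  0.5 -0.   0.  -1.  -1.8] 2.55
[341.  167.4] [341.2 144.3]
lin [1.0, -0.0, 93.0] rot [-0.0, 0.001, 0.0]
-40 [349.7 173.2] [455. 241.]
40 [332.5 161.7] [472.  210.1]
```

View pics/c1.png

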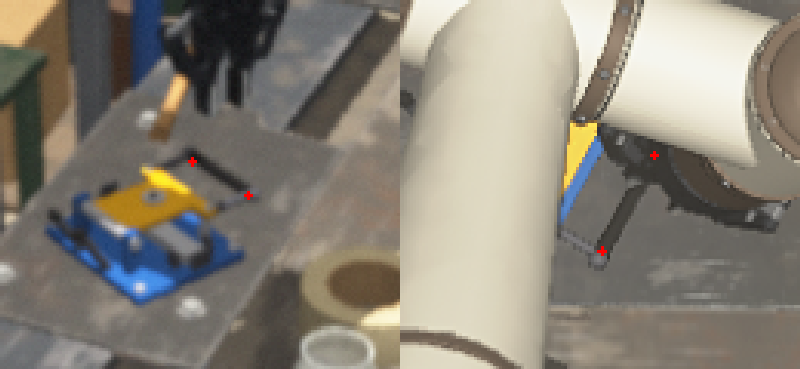

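The dots sit within ~3 mm of the handle bar in both views, inside the finger clearance, so I can go down and grip.

arm_command(
  rows=[
    {"grip": 0.32,"linear": [1,-1,35],"rot": [0,0,0]},
    {"grip": 0.32,"linear": [1,-1,65],"rot": [0,0,0]},
    {"grip": 0.32,"linear": [1,-1,90],"rot": [0,0,0]},
    {"grip": 0.32,"linear": [1,-1,92],"rot": [0,0,0]},
    {"grip": 0,"linear": [1,-1,92],"rot": [0,0,0]},
    {"grip": 0,"linear": [1,-1,92],"rot": [0,0,0]},
    {"grip": 0,"linear": [1,-1,92],"rot": [0,0,0]},
  ],
)

```text
clock: 3.42
position: [576.8, -335.2, 30.9]
ee_rot: [0.25, 0.968, 0.0, 0.002]
contact_force: [2.2, 5.3, -0.4]
gripper_width: 10.1
grasp_force: 58.5
```

```bash
python3 - <<'E'
from h import *
np.set_printoptions(precision=1,suppress=True)
st=arm.read_state();print(st['position'],st['gripper_width'],st['grasp_force'],st['contact_force'],st['joints'])
P=st['position']; h0=P+[0,0,19]; print(h0-handle(0))
R=pose(JA)
rel([(P+handle(a)-handle(0),R) for a in (.15,.3,.45,.6,.75,.9,1.05,1.2,1.35,1.5,1.65,1.8,1.95,2.1,2.2,2.3,2.4,2.5,2.56,2.6)])
E
```

```text
[ 576.8 -335.2   30.9] 10.116122944949051 58.473034501075745 [ 2.2  5.3 -0.4] [-0.3  0.6 -0.1 -0.  -0.8 -1.8]
[0.7 0.4 3.9]
lin [-0.0, 2.0, -20.0] rot [0.002, 0.003, 0.0]
lin [-0.0, 6.0, -40.0] rot [0.002, 0.003, 0.0]
lin [-0.0, 13.0, -58.0] rot [0.002, 0.003, 0.0]
lin [-0.0, 24.0, -76.0] rot [0.002, 0.003, 0.0]
lin [-0.0, 36.0, -91.0] rot [0.002, 0.003, 0.0]
lin [-0.0, 51.0, -105.0] rot [0.002, 0.003, 0.0]
lin [-0.0, 68.0, -116.0] rot [0.002, 0.003, 0.0]
lin [-0.0, 86.0, -125.0] rot [0.002, 0.003, 0.0]
lin [-0.0, 105.0, -131.0] rot [0.002, 0.003, 0.0]
lin [-1.0, 125.0, -133.0] rot [0.002, 0.003, 0.0]
lin [-1.0, 145.0, -133.0] rot [0.002, 0.003, 0.0]
lin [-1.0, 165.0, -130.0] rot [0.002, 0.003, 0.0]
lin [-1.0, 184.0, -124.0] rot [0.002, 0.003, 0.0]
lin [-0.0, 202.0, -115.0] rot [0.002, 0.003, 0.0]
lin [-0.0, 213.0, -108.0] rot [0.002, 0.003, 0.0]
lin [-0.0, 223.0, -100.0] rot [0.002, 0.003, 0.0]
lin [-0.0, 233.0, -90.0] rot [0.002, 0.003, 0.0]
lin [-0.0, 241.0, -80.0] rot [0.002, 0.003, 0.0]
lin [-0.0, 246.0, -73.0] rot [0.002, 0.003, 0.0]
lin [-0.0, 249.0, -69.0] rot [0.002, 0.003, 0.0]
```

arm_command(
  rows=[
    {"grip": 0,"linear": [0,2,-20],"rot": [0,0,0]},
    {"grip": 0,"linear": [0,6,-40],"rot": [0,0,0]},
    {"grip": 0,"linear": [0,13,-58],"rot": [0,0,0]},
    {"grip": 0,"linear": [0,24,-76],"rot": [0,0,0]},
    {"grip": 0,"linear": [0,36,-91],"rot": [0,0,0]},
    {"grip": 0,"linear": [0,51,-105],"rot": [0,0,0]},
    {"grip": 0,"linear": [0,68,-116],"rot": [0,0,0]},
    {"grip": 0,"linear": [0,86,-125],"rot": [0,0,0]},
  ],
)

```text
clock: 4.42
position: [616.1, -263.9, 160.3]
ee_rot: [0.25, 0.968, -0.003, 0.001]
contact_force: [-5.2, -7.8, 8.1]
gripper_width: 9.8
grasp_force: 58.4
```

```bash
python3 - <<'E'
from h import *
np.set_printoptions(precision=1,suppress=True)
st=arm.read_state();print(st['position']-[576.8,-335.2,30.9],st['gripper_width'],st['grasp_force'],st['contact_force'])
P=np.array([576.8,-335.2,30.9])
R=pose(JA)
rel([(P+handle(a)-handle(0),R) for a in (1.35,1.5,1.65,1.8,1.95,2.1,2.2,2.3,2.4,2.5,2.56,2.6)],(P+handle(1.2)-handle(0),R))
E
```

```text
[ 39.3  71.3 129.4] 9.8232023824122 58.411715626716614 [-5.2 -7.8  8.1]
lin [-0.0, 19.0, -6.0] rot [0.0, 0.0, 0.0]
lin [-0.0, 39.0, -9.0] rot [0.0, 0.0, 0.0]
lin [0.0, 59.0, -9.0] rot [0.0, 0.0, 0.0]
lin [-0.0, 79.0, -6.0] rot [0.0, 0.0, 0.0]
lin [-0.0, 98.0, 0.0] rot [0.0, 0.0, 0.0]
lin [0.0, 116.0, 9.0] rot [0.0, 0.0, 0.0]
lin [-0.0, 127.0, 17.0] rot [0.0, 0.0, 0.0]
lin [0.0, 138.0, 25.0] rot [0.0, 0.0, 0.0]
lin [-0.0, 147.0, 34.0] rot [0.0, 0.0, 0.0]
lin [-0.0, 156.0, 45.0] rot [0.0, 0.0, 0.0]
lin [-0.0, 161.0, 51.0] rot [0.0, 0.0, 0.0]
lin [-0.0, 163.0, 56.0] rot [0.0, 0.0, 0.0]
```

arm_command(
  rows=[
    {"grip": 0,"linear": [0,19,-6],"rot": [0,0,0]},
    {"grip": 0,"linear": [0,39,-9],"rot": [0,0,0]},
    {"grip": 0,"linear": [0,59,-9],"rot": [0,0,0]},
    {"grip": 0,"linear": [0,79,-6],"rot": [0,0,0]},
    {"grip": 0,"linear": [0,98,0],"rot": [0,0,0]},
    {"grip": 0,"linear": [0,116,9],"rot": [0,0,0]},
    {"grip": 0,"linear": [0,127,17],"rot": [0,0,0]},
    {"grip": 0,"linear": [0,138,25],"rot": [0,0,0]},
    {"grip": 0,"linear": [0,147,34],"rot": [0,0,0]},
    {"grip": 0,"linear": [0,147,34],"rot": [0,0,0]},
  ],
)

```text
clock: 5.68
position: [689.8, -130.4, 120.3]
ee_rot: [0.25, 0.968, 0.001, 0.001]
contact_force: [3.1, 4.0, 3.8]
gripper_width: 10.1
grasp_force: 69.6
```

```bash
python3 - <<'E'
from h import *
np.set_printoptions(precision=1,suppress=True)
st=arm.read_state();P=np.array([576.8,-335.2,30.9])
d=st['position']-P;print(d,d@jy,st['gripper_width'],st['grasp_force'],st['contact_force'])
H=st['position']+[0,0,19]-(JO+54*jy+[0,0,49]); print('angle',np.pi-np.arctan2(H[2],H@jy),np.linalg.norm(H))
E
```

```text
[113.  204.8  89.4] 233.84323737789313 10.093483484328527 69.56412076950073 [3.1 4.  3.8]
angle 2.4093432269426653 135.13808033803494
```

arm_command(
  rows=[
    {"grip": 0,"linear": [0,5,5],"rot": [0,0,0]},
    {"grip": 0,"linear": [0,9,10],"rot": [0,0,0]},
    {"grip": 0,"linear": [0,12,14],"rot": [0,0,0]},
    {"grip": 0,"linear": [0,14,18],"rot": [0,0,0]},
    {"grip": 0,"linear": [0,16,21],"rot": [0,0,0]},
    {"grip": 0,"linear": [0,16,22],"rot": [0,0,0]},
  ],
)

```text
clock: 6.42
position: [696.9, -117.4, 99.3]
ee_rot: [0.25, 0.968, 0.0, 0.001]
contact_force: [1.9, 6.1, 8.0]
gripper_width: 9.8
grasp_force: 71.1
```

arm_command(
  rows=[
    {"grip": 0,"linear": [0,0,1],"rot": [0,0,0]},
    {"grip": 0.34,"linear": [0,0,1],"rot": [0,0,0]},
    {"grip": 0.34,"linear": [0,0,1],"rot": [0,0,0]},
    {"grip": 0.34,"linear": [0,0,0],"rot": [0,0,0]},
    {"grip": 0.34,"linear": [0,0,-40],"rot": [0,0,0]},
    {"grip": 0.34,"linear": [0,0,-90],"rot": [0,0,0]},
    {"grip": 0.34,"linear": [0,0,-100],"rot": [0,0,0]},
  ],
)

```text
clock: 7.3
position: [697.7, -118.7, 203.0]
ee_rot: [0.25, 0.968, 0.001, 0.004]
contact_force: [-0.2, 0.2, 0.4]
gripper_width: 29.0
grasp_force: 0.0
```

```bash
python3 - <<'E'
from h import *
np.set_printoptions(precision=1,suppress=True)
st=arm.read_state();print(st['position'],st['joints'],st['gripper_width'],st['contact_force'])
t=shot('top','t2.png');s=shot('scene','s2.png')
for q in ('handle','bar'):
  for p in (t,s): print(q,[(np.round(i['pixel']).tolist(),round(i['score'],2)) for i in models.tip_of(p,q)[:2]], proj(p,handle(2.6)+[0,0,3]))
# bar top edge in rack
f=cv2.cvtColor(t['frame'],cv2.COLOR_RGB2HSV).astype(int)
for r in range(258,316,5): print(r,[tuple(f[r,c]) for c in range(219,232)]) if r in(268,298) else 0
m=cv2.inRange(f.astype(np.uint8),np.array((13,60,90)),np.array((28,255,255)))
for r in range(254,322,4):
  c=np.nonzero(m[r,212:238])[0]+212
  if len(c): print(r,c.min(),c.max(),at(t,((c.min()+c.max())/2,r),38)[:2])
E
python3 - <<'E'
import cv2,numpy as np
a=cv2.imread('pics/t2.png');
cv2.imwrite('pics/c2.png',np.hstack([cv2.resize(a[245:330,175:260],(400,400),interpolation=cv2.INTER_NEAREST),cv2.resize(a[150:260,370:480],(400,400))]))
E
```

```text
[ 697.7 -118.7  203. ] [ 0.1  0.5  0.2  0.  -1.2 -2.1] 29.021246362026595 [-0.2  0.2  0.4]
handle [([369.0, 163.0], 0.94)] [369.5 161.9]
handle [([268.0, 171.0], 0.74)] [267.5 174.5]
bar [([229.0, 284.0], 0.58), ([213.0, 284.0], 0.42)] [369.5 161.9]
bar [([312.0, 308.0], 0.68)] [267.5 174.5]
268 [(np.int64(1), np.int64(183), np.int64(227)), (np.int64(1), np.int64(183), np.int64(227)), (np.int64(1), np.int64(185), np.int64(229)), (np.int64(2), np.int64(180), np.int64(220)), (np.int64(14), np.int64(115), np.int64(208)), (np.int64(19), np.int64(99), np.int64(209)), (np.int64(18), np.int64(99), np.int64(217)), (np.int64(19), np.int64(96), np.int64(159)), (np.int64(20), np.int64(79), np.int64(94)), (np.int64(4), np.int64(141), np.int64(110)), (np.int64(3), np.int64(152), np.int64(116)), (np.int64(3), np.int64(152), np.int64(119)), (np.int64(3), np.int64(154), np.int64(121))]
298 [(np.int64(1), np.int64(182), np.int64(226)), (np.int64(1), np.int64(181), np.int64(225)), (np.int64(1), np.int64(182), np.int64(225)), (np.int64(1), np.int64(186), np.int64(226)), (np.int64(7), np.int64(142), np.int64(216)), (np.int64(18), np.int64(97), np.int64(226)), (np.int64(23), np.int64(87), np.int64(237)), (np.int64(21), np.int64(93), np.int64(237)), (np.int64(19), np.int64(95), np.int64(158)), (np.int64(11), np.int64(91), np.int64(76)), (np.int64(1), np.int64(181), np.int64(209)), (np.int64(1), np.int64(182), np.int64(229)), (np.int64(1), np.int64(182), np.int64(227))]
258 223 226 [493.2 192.1]
262 223 226 [484.4 191.8]
266 223 227 [475.6 190.4]
270 223 227 [466.8 190.1]
274 224 227 [458.  188.7]
278 223 227 [449.1 189.5]
282 223 227 [440.3 189.2]
286 223 227 [431.6 188.9]
290 224 227 [422.8 187.6]
294 224 227 [414.  187.3]
298 224 227 [405.3 187. ]
302 224 227 [396.5 186.7]
306 224 227 [387.8 186.5]
310 223 227 [379.  187.3]
314 224 227 [370.3 185.9]
```

View pics/c2.png

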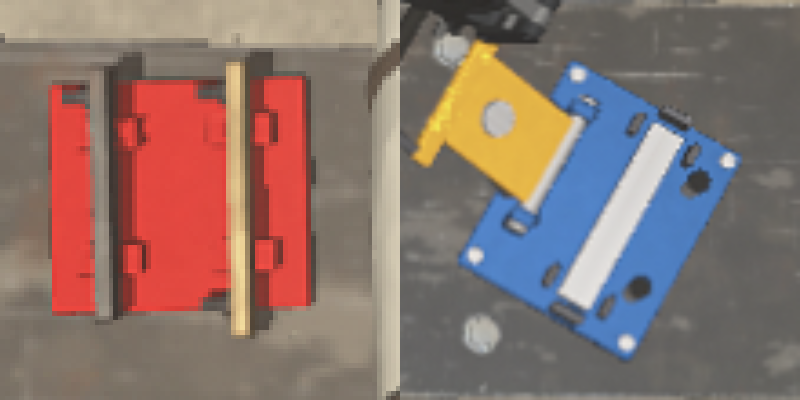

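Leaf lies open on its rest, and the nest bed is visible at crop (625,215). The brass bar's top edge is at crop x≈238, centre ≈(432,189.5), with its bolts on the left (+y) side. Going to it now.

```bash
python3 - <<'E'
from h import *
rel([((431,189.5,100),pose(93)),((431,189.5,24),pose(93)),((432,189.5,24),pose(-87))])
E
```

```text
lin [380.0, 141.0, 97.0] rot [-0.001, -0.004, -0.559]
lin [379.0, 141.0, 173.0] rot [-0.001, -0.004, -0.559]
lin [378.0, 142.0, 173.0] rot [-0.005, 0.001, 2.583]
```

arm_command(
  rows=[
    {"grip": 0.34,"linear": [55,20,0],"rot": [0,0,-0.14]},
    {"grip": 0.34,"linear": [110,41,0],"rot": [0,0,-0.28]},
    {"grip": 0.34,"linear": [165,61,0],"rot": [0,0,-0.42]},
    {"grip": 0.34,"linear": [220,82,0],"rot": [0,0,-0.559]},
    {"grip": 0.34,"linear": [275,102,20],"rot": [0,0,-0.559]},
    {"grip": 0.34,"linear": [330,122,50],"rot": [0,0,-0.559]},
    {"grip": 0.34,"linear": [380,141,80],"rot": [0,0,-0.559]},
    {"grip": 0.34,"linear": [380,141,97],"rot": [0,0,-0.559]},
    {"grip": 0.34,"linear": [380,141,97],"rot": [0,0,-0.559]},
  ],
)

```text
clock: 8.72
position: [430.4, 188.9, 99.5]
ee_rot: [-0.027, 1.0, -0.002, -0.002]
contact_force: [0.5, -0.5, 0.8]
gripper_width: 28.9
grasp_force: 0.0
```

```bash
python3 - <<'E'
from h import *
np.set_printoptions(precision=1,suppress=True)
st=arm.read_state();print(st['position'],st['joints'],st['gripper_width'],st['clock'])
rel([((431,189.5,24),pose(93))])
s=shot('scene','s3.png')
for X in [(432,189.5,38),(498,193,38),(368,186,38)]: print(proj(s,X))
a=cv2.imread('pics/s3.png')[230:380,240:390]
for X in [(432,189.5,38),(498,193,38),(368,186,38)]: cv2.circle(a,tuple(np.round(proj(s,X)-[240,230]).astype(int).tolist()),1,(255,0,0),-1)
cv2.imwrite('pics/c3.png',cv2.resize(a,(600,600),interpolation=cv2.INTER_NEAREST))
# nest
t=shot('top');hsv=cv2.cvtColor(t['frame'],cv2.COLOR_RGB2HSV)
m=cv2.inRange(hsv,np.array((0,0,150)),np.array((180,50,255)));k=np.zeros_like(m);k[165:245,405:465]=m[165:245,405:465]
c,_=cv2.findContours(k,0,2);c=max(c,key=cv2.contourArea)
pts=np.array([at(t,q[0],24)[:2] for q in c],np.float32);print('bed',cv2.minAreaRect(pts),JO)
E
```

```text
[430.4 188.9  99.5] [ 0.8  0.3 -0.5 -0.  -0.8 -2.3] 28.85142966714885 8.725
lin [-1.0, 1.0, 75.0] rot [-0.003, -0.004, 0.002]
[311. 303.]
[282.9 295.3]
[339.1 310.7]
bed ((615.1634521484375, -265.22784423828125), (23.04499626159668, 125.2959213256836), 61.13572692871094) [ 614.9 -265.6    0. ]
```

View pics/c3.png

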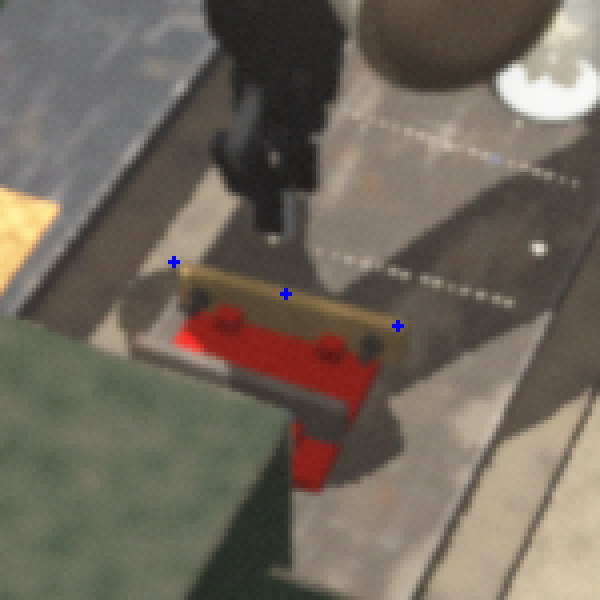

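The dots lie on the bar's upper edge to within ~4 mm along it, and the bed fit confirms the jig pose. Going down to grip.

arm_command(
  rows=[
    {"grip": 0.34,"linear": [0,1,35],"rot": [0,0,0]},
    {"grip": 0.34,"linear": [0,1,60],"rot": [0,0,0]},
    {"grip": 0.34,"linear": [0,1,75],"rot": [0,0,0]},
    {"grip": 0.34,"linear": [0,1,75],"rot": [0,0,0]},
    {"grip": 0,"linear": [0,1,75],"rot": [0,0,0]},
    {"grip": 0,"linear": [0,1,75],"rot": [0,0,0]},
    {"grip": 0,"linear": [0,1,75],"rot": [0,0,0]},
    {"grip": 0,"linear": [0,1,75],"rot": [0,0,0]},
  ],
)

```text
clock: 9.82
position: [432.8, 190.8, 27.4]
ee_rot: [-0.027, 1.0, 0.001, 0.001]
contact_force: [1.8, -2.1, 5.4]
gripper_width: 5.9
grasp_force: 60.9
```

arm_command(
  rows=[
    {"grip": 0,"linear": [0,0,-25],"rot": [0,0,0]},
    {"grip": 0,"linear": [0,0,-60],"rot": [0,0,0]},
    {"grip": 0,"linear": [0,0,-100],"rot": [0,0,0]},
    {"grip": 0,"linear": [0,0,-100],"rot": [0,0,0]},
  ],
)

```text
clock: 10.32
position: [433.1, 191.8, 128.9]
ee_rot: [-0.027, 1.0, 0.002, 0.003]
contact_force: [-0.8, -0.5, -3.0]
gripper_width: 5.5
grasp_force: 59.8
```

```bash
python3 - <<'E'
from h import *
st=arm.read_state();print(st['position'],st['gripper_width'],st['grasp_force'],st['contact_force'])
R=pose(93,-40)
rel([((667,212,120),R),((667,212,40),R),((667,212,20),R)])
E
```

```text
[433.11219074 191.83648878 128.87664443] 5.517986584077728 59.76958930492401 [-0.7839472  -0.54590635 -2.99892484]
lin [-235.0, 8.0, 10.0] rot [-0.694, 0.005, 0.002]
lin [-234.0, 7.0, 90.0] rot [-0.694, 0.005, 0.002]
lin [-234.0, 7.0, 110.0] rot [-0.694, 0.005, 0.002]
```

arm_command(
  rows=[
    {"grip": 0,"linear": [-40,2,0],"rot": [-0.12,0,0]},
    {"grip": 0,"linear": [-80,3,0],"rot": [-0.24,0,0]},
    {"grip": 0,"linear": [-120,4,0],"rot": [-0.36,0,0]},
    {"grip": 0,"linear": [-160,5,0],"rot": [-0.48,0,0]},
    {"grip": 0,"linear": [-200,7,0],"rot": [-0.6,0,0]},
    {"grip": 0,"linear": [-235,7,10],"rot": [-0.694,0,0]},
    {"grip": 0,"linear": [-235,7,40],"rot": [-0.694,0,0]},
    {"grip": 0,"linear": [-235,7,70],"rot": [-0.694,0,0]},
    {"grip": 0,"linear": [-235,7,70],"rot": [-0.694,0,0]},
    {"grip": 0,"linear": [-235,7,70],"rot": [-0.694,0,0]},
  ],
)

```text
clock: 11.58
position: [666.3, 210.0, 56.2]
ee_rot: [-0.025, 0.94, 0.34, -0.009]
contact_force: [0.8, -0.2, -2.0]
gripper_width: 6.0
grasp_force: 59.8
```

```bash
python3 - <<'E'
from h import *
st=arm.read_state();print(st['position'],st['gripper_width'],st['grasp_force'],st['contact_force'],st['joints'])
R=pose(93,-40)
rel([((667,212,20),R),((667,212,24),R)])
s=shot('scene','s4.png');a=cv2.imread('pics/s4.png')[200:350,140:290]
cv2.imwrite('pics/c4.png',cv2.resize(a,(600,600)))
E
```

```text
[666.25992302 209.95684626  56.16853705] 6.04790823982289 59.78479027748108 [ 0.75694613 -0.19848322 -2.0362384 ] [ 0.1953727   0.6912652   0.16468286 -0.79618615 -1.08744081 -1.31180238]
lin [-1.0, -22.0, 29.0] rot [-0.005, -0.001, 0.0]
lin [-1.0, -19.0, 26.0] rot [-0.005, -0.001, 0.0]
```

View pics/c4.png

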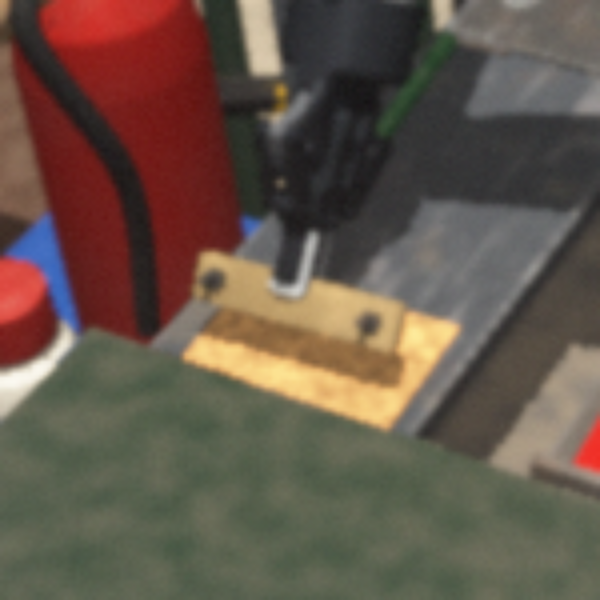

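The bar is held, tilted over the mat with its bolts facing up and towards the camera (crop (212,280) and (368,322)). I'll lower it to touch down.

arm_command(
  rows=[
    {"grip": 0,"linear": [0,-10,12],"rot": [0,0,0]},
    {"grip": 0,"linear": [0,-17,20],"rot": [0,0,0]},
    {"grip": 0,"linear": [0,-20,24],"rot": [0,0,0]},
    {"grip": 0,"linear": [0,-22,27],"rot": [0,0,0]},
    {"grip": 0,"linear": [0,-22,27],"rot": [0,0,0]},
  ],
)

```text
clock: 12.25
position: [666.1, 210.2, 21.2]
ee_rot: [-0.025, 0.94, 0.34, -0.009]
contact_force: [0.3, 0.6, -1.8]
gripper_width: 6.2
grasp_force: 59.8
```

arm_command(
  rows=[
    {"grip": 0,"linear": [0,-1,1],"rot": [0,0,0]},
    {"grip": 0,"linear": [0,-2,2],"rot": [0,0,0]},
    {"grip": 0,"linear": [0,-2,2],"rot": [0,0,0]},
  ],
)

```text
clock: 12.62
position: [666.5, 210.0, 19.2]
ee_rot: [-0.025, 0.94, 0.34, -0.009]
contact_force: [-0.5, -0.5, -0.2]
gripper_width: 5.8
grasp_force: 60.0
```

arm_command(
  rows=[
    {"grip": 0.25,"linear": [0,1,-1],"rot": [0,0,0]},
    {"grip": 0.28,"linear": [0,3,-4],"rot": [0,0,0]},
    {"grip": 0.28,"linear": [0,3,-10],"rot": [0,0,0]},
    {"grip": 0.28,"linear": [0,3,-18],"rot": [0,0,0]},
    {"grip": 0.28,"linear": [0,3,-40],"rot": [0,0,0]},
    {"grip": 0.5,"linear": [0,3,-90],"rot": [0.1,0,0]},
    {"grip": 0.5,"linear": [0,40,-120],"rot": [0.25,0,0]},
    {"grip": 0.5,"linear": [0,40,-120],"rot": [0.25,0,0]},
  ],
)

```text
clock: 13.62
position: [671.4, 166.1, 145.1]
ee_rot: [-0.029, 0.975, 0.221, 0.001]
contact_force: [0.6, -1.8, -0.5]
gripper_width: 42.5
grasp_force: 0.0
```

```bash
python3 - <<'E'
from h import *
st=arm.read_state();print(st['position'],st['gripper_width'],st['contact_force'],st['clock'])
s=shot('scene','s5.png');t=shot('top','t5.png')
a=cv2.imread('pics/s5.png')[200:350,140:290];b=cv2.imread('pics/t5.png')[130:230,180:280]
cv2.imwrite('pics/c5.png',np.hstack([cv2.resize(a,(400,400)),cv2.resize(b,(400,400))]))
for p in (s,t): print([(np.round(i['pixel'],1).tolist(),round(i['score'],2)) for i in models.tip_of(p,'bar')[:2]])
E
```

```text
[671.42908462 166.10834506 145.12038228] 42.53752723463691 [ 0.58393217 -1.79463787 -0.52030147] 13.625
[([217.0, 289.5], 0.59)]
[]
```

View pics/c5.png

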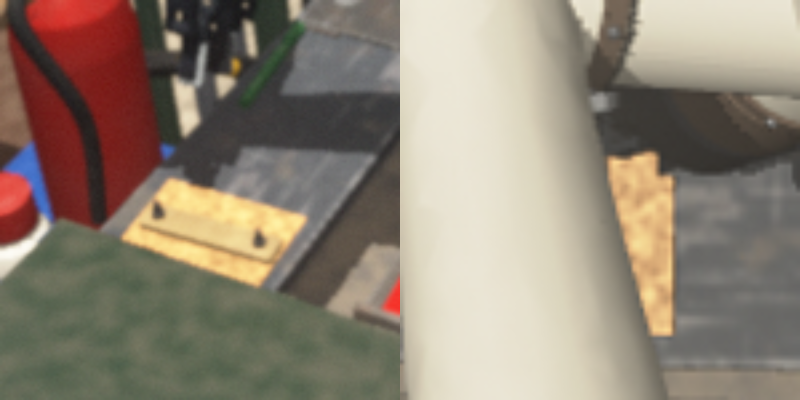

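The bar is flat on the mat, bolts up (bolts at crop (157,210) and (258,240)). I'll move aside, upright, to get a clear top view.

```bash
python3 - <<'E'
from h import *
rel([((640,20,200),pose(93))])
E
```

```text
lin [36.0, -100.0, -119.0] rot [0.444, -0.002, -0.001]
```

arm_command(
  rows=[
    {"grip": 0.55,"linear": [9,-25,-35],"rot": [0.12,0,0]},
    {"grip": 0.55,"linear": [18,-50,-70],"rot": [0.24,0,0]},
    {"grip": 0.55,"linear": [27,-75,-100],"rot": [0.36,0,0]},
    {"grip": 0.55,"linear": [36,-100,-119],"rot": [0.444,0,0]},
    {"grip": 0.55,"linear": [36,-100,-119],"rot": [0.444,0,0]},
    {"grip": 0.55,"linear": [36,-100,-119],"rot": [0.444,0,0]},
  ],
)

```text
clock: 14.58
position: [640.1, 20.8, 199.7]
ee_rot: [-0.026, 1.0, 0.001, -0.001]
contact_force: [-0.4, -0.1, 0.1]
gripper_width: 47.1
grasp_force: 0.0
```

```bash
python3 - <<'E'
from h import *
np.set_printoptions(precision=1,suppress=True)
st=arm.read_state();print(st['position'],st['gripper_width'],st['clock'])
t=shot('top','t6.png');s=shot('scene')
for p in (t,s): print([(np.round(i['pixel'],1).tolist(),round(i['score'],2),at(p,i['pixel'],3)) for i in models.tip_of(p,'bar')[:2]])
f=t['frame'][145:225,185:260]; hsv=cv2.cvtColor(f,cv2.COLOR_RGB2HSV)
# dark bolts
m=cv2.inRange(hsv,np.array((0,0,0)),np.array((180,255,75)))
n,_,st_,c=cv2.connectedComponentsWithStats(m)
for i in range(1,n):
  if st_[i,4]>3: print('dark',st_[i].tolist(),at(t,c[i]+[185,145],22))
b=cv2.cvtColor(f,cv2.COLOR_RGB2BGR); cv2.imwrite('pics/c6.png',cv2.resize(b,(560,600),interpolation=cv2.INTER_NEAREST))
E
```

```text
[640.1  20.8 199.7] 47.12871358409333 14.575
[([227.2, 182.9], 0.38, array([668.6, 197.2,   3. ]))]
[([216.5, 290.6], 0.67, array([662.7, 211.1,   3. ]))]
dark [51, 27, 2, 4, 4] [686.8 173.6  22. ]
dark [53, 32, 2, 4, 5] [675.5 169.   22. ]
```

View pics/c6.png

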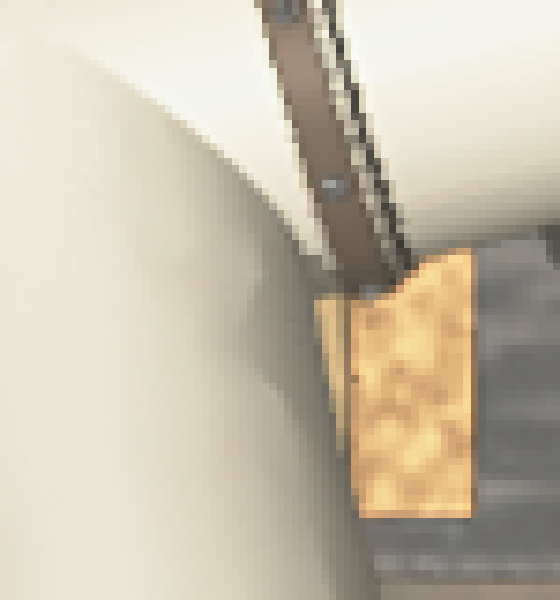

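The arm still hides most of the mat (only the bar's right edge shows, near (231,190)). Moving farther.

arm_command(
  rows=[
    {"grip": 0.55,"linear": [10,-50,0],"rot": [0,0,0]},
    {"grip": 0.55,"linear": [20,-100,0],"rot": [0,0,0]},
    {"grip": 0.55,"linear": [30,-150,0],"rot": [0,0,0]},
    {"grip": 0.55,"linear": [40,-200,0],"rot": [0,0,0]},
    {"grip": 0.55,"linear": [40,-220,0],"rot": [0,0,0]},
    {"grip": 0.55,"linear": [40,-220,0],"rot": [0,0,0]},
  ],
)

```text
clock: 15.52
position: [612.0, -201.9, 200.5]
ee_rot: [-0.025, 1.0, 0.0, -0.0]
contact_force: [-0.5, 0.1, 0.2]
gripper_width: 47.2
grasp_force: 0.0
```

```bash
python3 - <<'E'
from h import *
np.set_printoptions(precision=1,suppress=True)
st=arm.read_state();print(st['position'],st['gripper_width'],st['clock'])
t=shot('top','t7.png');s=shot('scene','s7.png')
for p in (t,s): print([(np.round(i['pixel'],1).tolist(),round(i['score'],2),at(p,i['pixel'],3)) for i in models.tip_of(p,'bar')[:2]])
f=t['frame'][145:225,185:260]; hsv=cv2.cvtColor(f,cv2.COLOR_RGB2HSV)
m=cv2.inRange(hsv,np.array((0,0,0)),np.array((180,255,75)))
n,_,st_,c=cv2.connectedComponentsWithStats(m)
for i in range(1,n):
  if st_[i,4]>3: print('dark',st_[i].tolist(),at(t,c[i]+[185,145],20))
# brass: lower saturation than cork
m=cv2.inRange(hsv,np.array((12,40,90)),np.array((30,125,255)));m=cv2.morphologyEx(m,cv2.MORPH_OPEN,np.ones((3,3),np.uint8))
c,_=cv2.findContours(m,0,2);c=max(c,key=cv2.contourArea)
print('brass',cv2.minAreaRect(np.array([at(t,q[0]+[185,145],11)[:2] for q in c],np.float32)))
b=cv2.cvtColor(f,cv2.COLOR_RGB2BGR); cv2.imwrite('pics/c7.png',cv2.resize(b,(560,600),interpolation=cv2.INTER_NEAREST))
E
```

```text
[ 612.  -201.9  200.5] 47.1994149554976 15.525
[([225.4, 182.5], 0.92, array([669.4, 201.4,   3. ]))]
[([217.7, 290.2], 0.83, array([660.9, 208.9,   3. ]))]
brass ((664.98046875, 208.44155883789062), (140.7447509765625, 119.88147735595703), 1.9530174732208252)
```

View pics/c7.png

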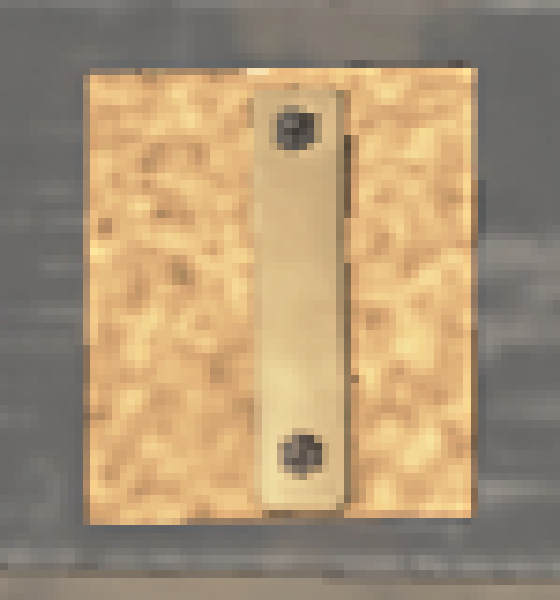

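Clear view: the bar has bolts at crop (295,128) and (302,453), and its top face spans x≈252–347, y≈88–508.

```bash
python3 - <<'E'
from h import *
np.set_printoptions(precision=1,suppress=True)
t=shot('top'); w=lambda u,v,z: at(t,(185+u/7.467-.5,145+v/7.5-.5),z)
A,B=w(295,128,25),w(302,453,25); print(A,B,np.linalg.norm(A-B),np.degrees(np.arctan2(*(A-B)[[1,0]])),(A+B)/2)
C=[w(u,v,11) for u,v in((251,90),(340,88),(347,508),(262,510))];print(C,sum(C)/4)
c=np.array([666.5,202,0])
rel([((667,202,90),pose(91.3)),((667,202,5),pose(91.3))])
E
```

```text
[713.2 203.2  25. ] [613.8 197.2  25. ] 99.56271370519477 3.442307616094545 [663.5 200.2  25. ]
[array([728.2, 219.4,  11. ]), array([729.2, 192. ,  11. ]), array([599.6, 184.9,  11. ]), array([598.4, 210.8,  11. ])] [663.9 201.8  11. ]
lin [-77.0, 398.0, 111.0] rot [0.0, -0.0, 0.032]
lin [-77.0, 398.0, 196.0] rot [0.0, -0.0, 0.032]
```

```bash
python3 - <<'E'
from h import *
rel([((663,201.2,90),pose(93.4)),((663,201.2,6),pose(93.4))])
E
```

```text
lin [-73.0, 397.0, 111.0] rot [0.0, -0.0, -0.005]
lin [-73.0, 397.0, 195.0] rot [0.0, -0.0, -0.005]
```

arm_command(
  rows=[
    {"grip": 0.55,"linear": [-11,60,0],"rot": [0,0,0]},
    {"grip": 0.55,"linear": [-22,120,0],"rot": [0,0,0]},
    {"grip": 0.55,"linear": [-33,180,0],"rot": [0,0,0]},
    {"grip": 0.55,"linear": [-44,240,10],"rot": [0,0,0]},
    {"grip": 0.55,"linear": [-55,300,40],"rot": [0,0,0]},
    {"grip": 0.55,"linear": [-66,355,80],"rot": [0,0,-0.005]},
    {"grip": 0.55,"linear": [-73,397,110],"rot": [0,0,-0.005]},
    {"grip": 0.55,"linear": [-73,397,135],"rot": [0,0,-0.005]},
    {"grip": 0.55,"linear": [-73,397,135],"rot": [0,0,-0.005]},
    {"grip": 0.55,"linear": [-73,397,135],"rot": [0,0,-0.005]},
  ],
)

```text
clock: 17.02
position: [664.5, 199.8, 67.5]
ee_rot: [-0.029, 1.0, 0.0, 0.001]
contact_force: [0.4, 0.6, 0.6]
gripper_width: 47.4
grasp_force: 0.0
```

```bash
python3 - <<'E'
from h import *
rel([((663,201.2,6),pose(93.4))])
E
```

```text
lin [2.0, 2.0, 61.0] rot [0.0, 0.002, -0.001]
```

arm_command(
  rows=[
    {"grip": 0.55,"linear": [1,1,25],"rot": [0,0,0]},
    {"grip": 0.55,"linear": [1,1,45],"rot": [0,0,0]},
    {"grip": 0.55,"linear": [1,1,56],"rot": [0,0,0]},
    {"grip": 0.55,"linear": [1,1,60],"rot": [0,0,0]},
    {"grip": 0.55,"linear": [1,1,60],"rot": [0,0,0]},
    {"grip": 0,"linear": [1,1,60],"rot": [0,0,0]},
    {"grip": 0,"linear": [1,1,60],"rot": [0,0,0]},
    {"grip": 0,"linear": [1,1,60],"rot": [0,0,0]},
    {"grip": 0,"linear": [1,1,60],"rot": [0,0,0]},
  ],
)

```text
clock: 18.15
position: [663.5, 200.9, 7.3]
ee_rot: [-0.029, 1.0, 0.0, 0.001]
contact_force: [-0.5, 1.0, 5.9]
gripper_width: 25.3
grasp_force: 59.1
```

arm_command(
  rows=[
    {"grip": 0,"linear": [0,0,-30],"rot": [0,0,0]},
    {"grip": 0,"linear": [0,0,-80],"rot": [0,0,0]},
    {"grip": 0,"linear": [0,0,-120],"rot": [0,0,0]},
    {"grip": 0,"linear": [0,0,-120],"rot": [0,0,0]},
  ],
)

```text
clock: 18.65
position: [664.3, 201.0, 129.3]
ee_rot: [-0.029, 1.0, 0.001, 0.003]
contact_force: [-0.4, 0.3, -2.4]
gripper_width: 25.3
grasp_force: 59.4
```

```bash
python3 - <<'E'
from h import *
st=arm.read_state();print(st['position'],st['gripper_width'],st['contact_force'],st['joints'])
rel([(JO+[0,0,100],pose(JA))])
E
```

```text
[664.30981309 200.95814886 129.34330853] 25.27419413612469 [-0.42925004  0.34361768 -2.3886817 ] [ 5.26255556e-01  5.73468552e-01  5.73684667e-02  4.45535136e-04
 -1.04803174e+00 -2.03945380e+00]
lin [76.0, -463.0, 28.0] rot [0.004, 0.005, 0.564]
```

arm_command(
  rows=[
    {"grip": 0,"linear": [0,-10,-50],"rot": [0,0,0]},
    {"grip": 0,"linear": [9,-55,-70],"rot": [0,0,0.08]},
    {"grip": 0,"linear": [18,-110,-70],"rot": [0,0,0.16]},
    {"grip": 0,"linear": [27,-165,-70],"rot": [0,0,0.24]},
    {"grip": 0,"linear": [36,-220,-70],"rot": [0,0,0.32]},
    {"grip": 0,"linear": [45,-275,-70],"rot": [0,0,0.4]},
    {"grip": 0,"linear": [54,-330,-70],"rot": [0,0,0.48]},
    {"grip": 0,"linear": [63,-385,-70],"rot": [0,0,0.564]},
    {"grip": 0,"linear": [72,-435,-70],"rot": [0,0,0.564]},
    {"grip": 0,"linear": [76,-463,-70],"rot": [0,0,0.564]},
  ],
)

```text
clock: 19.9
position: [611.4, -268.4, 192.5]
ee_rot: [0.252, 0.968, 0.0, -0.003]
contact_force: [1.2, 0.1, -1.9]
gripper_width: 25.1
grasp_force: 59.7
```

arm_command(
  rows=[
    {"grip": 0,"linear": [0,0,50],"rot": [0,0,0]},
    {"grip": 0,"linear": [0,0,100],"rot": [0,0,0]},
    {"grip": 0,"linear": [0,0,130],"rot": [0,0,0]},
    {"grip": 0,"linear": [0,0,140],"rot": [0,0,0]},
    {"grip": 0,"linear": [0,0,140],"rot": [0,0,0]},
    {"grip": 0,"linear": [0,0,140],"rot": [0,0,0]},
  ],
)

```text
clock: 20.65
position: [614.6, -266.5, 57.5]
ee_rot: [0.25, 0.968, -0.0, 0.001]
contact_force: [0.4, -0.1, -2.5]
gripper_width: 25.1
grasp_force: 59.7
```

```bash
python3 - <<'E'
from h import *
for _ in range(3):
  st=arm.read_state();print(st['position'],st['gripper_width'],st['contact_force'],st['clock']); s=shot('scene','s8.png')
rel([(JO+[0,0,28],pose(JA))])
# expected bolt positions
bx=np.array([jy[1],-jy[0],0])
for c in (51,-49): print(proj(s,st['position']-[0,0,4.3]+bx*c+[0,0,24]))
a=cv2.imread('pics/s8.png')[120:240,260:380]; cv2.imwrite('pics/c8.png',cv2.resize(a,(600,600)))
E
```

```text
[ 614.60181259 -266.52221015   57.45096813] 25.119855584183412 [ 0.39095809 -0.09287825 -2.47896708] 20.65
[ 614.64742896 -266.47949993   57.69911235] 25.039377357656186 [-0.03124776  0.1363779  -2.31233496] 20.7
[ 614.57681071 -266.44133026   57.73429224] 25.25734893473081 [-0.89695109  0.08863478 -2.70359583] 20.75
lin [-0.0, 1.0, 30.0] rot [0.001, 0.003, 0.0]
[308.47943116 159.45030337]
[329.94591713 174.30585644]
```

View pics/c8.png

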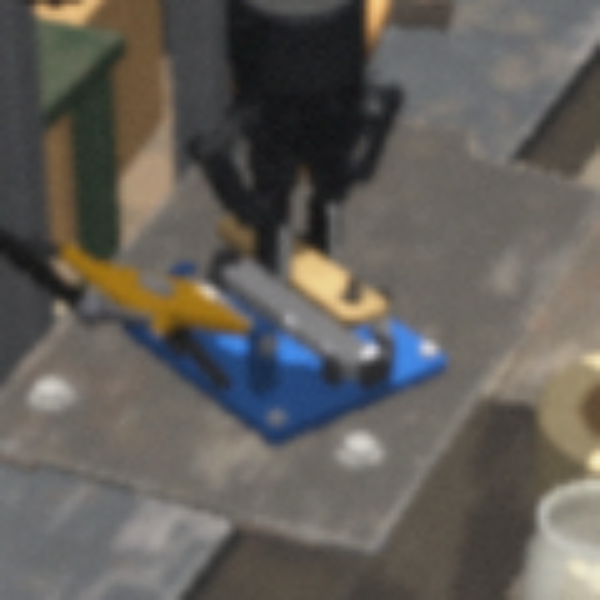

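The bar hangs level and aligned over the nest (near bolt at crop (352,290)), with the leaf open on the left. Lowering.

arm_command(
  rows=[
    {"grip": 0,"linear": [0,1,12],"rot": [0,0,0]},
    {"grip": 0,"linear": [0,1,20],"rot": [0,0,0]},
    {"grip": 0,"linear": [0,1,25],"rot": [0,0,0]},
    {"grip": 0,"linear": [0,1,28],"rot": [0,0,0]},
    {"grip": 0,"linear": [0,1,29],"rot": [0,0,0]},
    {"grip": 0,"linear": [0,1,29],"rot": [0,0,0]},
  ],
)

```text
clock: 21.55
position: [613.7, -265.2, 34.0]
ee_rot: [0.249, 0.968, -0.001, -0.0]
contact_force: [-11.4, 7.7, 30.8]
gripper_width: 25.4
grasp_force: 63.9
```

Contact came about 5 mm early, with a sideways force along −jig x, so the bar is probably riding on the +x end stop. I'll lift, shift 2.5 mm along −jig x and lower again.

arm_command(
  rows=[
    {"grip": 0,"linear": [0,0,-10],"rot": [0,0,0]},
    {"grip": 0,"linear": [2.5,0,-10],"rot": [0,0,0]},
    {"grip": 0,"linear": [2.5,0,-10],"rot": [0,0,0]},
  ],
)

```text
clock: 21.92
position: [611.0, -264.0, 35.6]
ee_rot: [0.251, 0.968, 0.0, -0.001]
contact_force: [-0.4, -0.9, -2.2]
gripper_width: 24.8
grasp_force: 59.7
```

```bash
python3 - <<'E'
from h import *
np.set_printoptions(precision=2,suppress=True)
st=arm.read_state();print(st['position'],st['contact_force'],Ro.from_quat(st['ee_rot']).as_matrix()[:,2], st['position']-JO)
print(np.degrees(np.arctan2(*Ro.from_quat(st['ee_rot']).as_matrix()[[1,0],1])))
rel([(JO+[0,0,40],pose(JA))])
s=shot('scene'); f=s['frame'];hsv=cv2.cvtColor(f,cv2.COLOR_RGB2HSV)
print(s['extrinsics'][:3])
bx=np.array([jy[1],-jy[0],0]);b=st['position']-[0,0,4.3]
for c in (51,-49,65,-65): print(c,proj(s,b+bx*c+[0,0,24 if abs(c)<60 else 8]))
# near (+x?) end of bar: brass pixels
m=cv2.inRange(hsv,np.array((12,60,100)),np.array((22,150,255)));k=np.zeros_like(m);k[155:200,300:345]=m[155:200,300:345]
n,_,S,C=cv2.connectedComponentsWithStats(k)
for i in range(1,n):
  if S[i,4]>8: print(S[i].tolist(),C[i])
g=cv2.cvtColor(f,cv2.COLOR_RGB2GRAY); print(g[166:188,318:342])
E
```

```text
[ 611.03 -263.99   35.56] [-0.37 -0.87 -2.15] [-0.  0. -1.] [-3.87  1.61 35.56]
60.97960646772841
lin [-4.0, 0.0, -4.0] rot [-0.001, -0.002, -0.0]
[[  -0.91   -0.41   -0.01  468.15]
 [  -0.25    0.57   -0.78  175.9 ]
 [   0.33   -0.71   -0.63 1194.47]]
51 [309.37 166.74]
-49 [330.72 181.8 ]
65 [306.62 169.43]
-65 [334.23 189.16]
[305, 171, 6, 6, 15] [307.73 173.53]
[318, 175, 20, 17, 159] [326.4  184.28]
[300, 177, 10, 10, 17] [304.53 181.35]
[[ 37  56  70  71  65  45  28  29  31  32  36  53  85 103 108 109 103 102
   99 100 100  99  99  99]
 [ 28  42  44  40  41  32  28  27  38  50  50  70  97 105 106 108 103 100
  101  99 100  98 100  99]
 [ 30  35  36  35  29  25  27  33  63  81  74  84 105 108 107 108 103 102
  105 103 101 100 101 100]
 [ 37  54  62  50  33  25  23  32  66  96  86  92 106 107 105 108 109 107
  108 109 106 107 104 103]
 [ 50  72  79  62  37  23  17  30  64  94  85  93 105 108 109 110 111 113
  114 109 107 106 105 105]
 [ 58  81  81  67  42  27  25  31  61  96  89  91 100 106 105 109 111 114
  113 110 105 106 106 106]
 [ 76  88  85  69  38  22  20  29  62  95  89  
[... 869 characters left out ...]
75 198 201 201 200 202 202 203 200 192 171 141 123 122 118 108  96
   88  90 100 104 106 109]
 [121 168 195 202 203 203 204 205 206 209 206 182 141 117 119 118 114 110
  112 113 109 106 108 106]
 [105 144 177 197 204 209 210 211 210 211 203 180 125  95 110 124 118 120
  125 127 116 107 107 109]
 [ 89 109 140 171 195 206 212 211 213 211 201 168 112  81 112 136 134 128
  133 133 122 113 111 107]
 [ 84  85  96 129 162 189 203 208 213 206 195 154  97  77 109 141 156 156
  146 139 129 123 120 114]
 [ 83  80  85  93 116 148 179 199 207 207 182 134  88  72 101 145 175 181
  172 150 133 125 125 123]
 [ 87  83  82  80  90 107 138 168 195 201 182 147 110 102 126 167 193 195
  185 167 140 125 128 126]]
```

```bash
python3 - <<'E'
from h import *
np.set_printoptions(precision=1,suppress=True)
s=shot('scene');t=shot('top')
ct=lambda u,v:(370+(u-400)/3.636-.4,150+v/3.636-.4); cs=lambda u,v:(260+u/5-.4,120+v/5-.4)
for n,a,b in [('screwA',(626,343),(428,348)),('screwB',(475,256),(277,415)),('stud',(482,333),(360,448))]:
  print(n,tri(t,ct(*a),s,cs(*b)), 'jig', (lambda d:(d@[jy[1],-jy[0],0],d@jy))(tri(t,ct(*a),s,cs(*b))[0]-JO))
# mat corners for bias : segment in both
def corn(p,box,z):
  hsv=cv2.cvtColor(p['frame'],cv2.COLOR_RGB2HSV);m=cv2.inRange(hsv,np.array((8,80,90)),np.array((28,255,255)));k=np.zeros_like(m);l,u,r,b=box;k[u:b,l:r]=m[u:b,l:r]
  return k
k=corn(s,(180,260,260,312),3);ys,xs=np.nonzero(k);i=np.argmax(xs);j=np.argmin(ys)
print('mat right corner scene',xs[i],ys[i],at(s,(xs[i]+.5,ys[i]),3),'top corner',xs[j],ys[j],at(s,(xs[j],ys[j]-.5),3))
R=Ro.from_euler('z',2,degrees=True)
print([ (R.apply([x,y,0])+[666,209.3,3]).round(1).tolist() for x in(-70,70) for y in (-60,60)])
E
```

```text
screwA (array([ 535.8, -269.1,   21.5]), np.float64(0.3755439217245246)) jig (np.float64(-67.47179496194396), np.float64(-41.36277571931973))
screwB (array([ 587.4, -174.9,   21.8]), np.float64(1.1015658170305065)) jig (np.float64(-67.99020532726709), np.float64(66.03622879870761))
stud (array([ 541. , -181.4,    8.7]), np.float64(1.4351314985689583)) jig (np.float64(-105.48476242985966), np.float64(37.830306284165744))
mat right corner scene 254 281 [597.8 147.2   3. ] top corner 203 267 [737.7 153.4   3. ]
[[598.1, 146.9, 3.0], [593.9, 266.8, 3.0], [738.1, 151.8, 3.0], [733.9, 271.7, 3.0]]
```

Triangulated screws and stud (z≈21.6 and 8.7) show the plate is raised about 5–6 mm. So z=34 was actually the seated height, and the first position was right. I'll undo the shift and lower again.

arm_command(
  rows=[
    {"grip": 0,"linear": [0,0,-8],"rot": [0,0,0]},
    {"grip": 0,"linear": [-3.5,1,-8],"rot": [0,0,0]},
    {"grip": 0,"linear": [-3.5,1,-8],"rot": [0,0,0]},
    {"grip": 0,"linear": [-3.5,1,-8],"rot": [0,0,0]},
  ],
)

```text
clock: 22.58
position: [615.3, -264.9, 44.8]
ee_rot: [0.25, 0.968, 0.0, -0.0]
contact_force: [-0.8, 0.2, -2.1]
gripper_width: 25.4
grasp_force: 59.7
```

arm_command(
  rows=[
    {"grip": 0,"linear": [0,0,5],"rot": [0,0,0]},
    {"grip": 0,"linear": [0,0,9],"rot": [0,0,0]},
    {"grip": 0,"linear": [0,0,11],"rot": [0,0,0]},
    {"grip": 0,"linear": [0,0,12],"rot": [0,0,0]},
    {"grip": 0,"linear": [0,0,12],"rot": [0,0,0]},
  ],
)

```text
clock: 23.2
position: [615.0, -264.9, 34.3]
ee_rot: [0.25, 0.968, -0.0, -0.0]
contact_force: [-3.5, 2.2, 5.4]
gripper_width: 25.0
grasp_force: 60.7
```

arm_command(
  rows=[
    {"grip": 0,"linear": [1,0,0],"rot": [0,0,0]},
    {"grip": 0,"linear": [2,0,0],"rot": [0,0,0]},
    {"grip": 0,"linear": [2,0,0],"rot": [0,0,0]},
  ],
)

```text
clock: 23.58
position: [615.0, -264.8, 34.3]
ee_rot: [0.25, 0.968, -0.0, 0.002]
contact_force: [-1.4, -1.0, 6.4]
gripper_width: 25.3
grasp_force: 60.8
```

arm_command(
  rows=[
    {"grip": 0,"linear": [0,3,0],"rot": [0,0,0]},
    {"grip": 0,"linear": [0,5,0],"rot": [0,0,0]},
    {"grip": 0,"linear": [0,5,0],"rot": [0,0,0]},
  ],
)

```text
clock: 23.95
position: [616.2, -262.1, 34.3]
ee_rot: [0.25, 0.968, -0.001, 0.001]
contact_force: [-3.2, -7.2, 6.1]
gripper_width: 25.2
grasp_force: 60.8
```

arm_command(
  rows=[
    {"grip": 0,"linear": [0,2,0],"rot": [0,0,0]},
    {"grip": 0,"linear": [0,3,0],"rot": [0,0,0]},
    {"grip": 0,"linear": [0,3,0],"rot": [0,0,0]},
  ],
)

```text
clock: 24.32
position: [616.3, -261.9, 34.3]
ee_rot: [0.25, 0.968, -0.003, -0.0]
contact_force: [-4.8, -15.3, 6.2]
gripper_width: 25.3
grasp_force: 60.8
```

The lip blocks sideways motion, so the bar is down in the nest. Re-centre and release.

arm_command(
  rows=[
    {"grip": 0,"linear": [0,-4,0],"rot": [0,0,0]},
    {"grip": 0,"linear": [-1,-8,-1],"rot": [0,0,0]},
    {"grip": 0,"linear": [-1,-8,-1],"rot": [0,0,0]},
    {"grip": 0.48,"linear": [-1,-8,-1],"rot": [0,0,0]},
    {"grip": 0.48,"linear": [-1,-8,-1],"rot": [0,0,0]},
    {"grip": 0.48,"linear": [-1,-8,-1],"rot": [0,0,0]},
    {"grip": 0.48,"linear": [-1,-8,-1],"rot": [0,0,0]},
    {"grip": 0.48,"linear": [-1,-8,-40],"rot": [0,0,0]},
    {"grip": 0.48,"linear": [-1,-8,-100],"rot": [0,0,0]},
    {"grip": 0.48,"linear": [-1,-8,-160],"rot": [0,0,0]},
  ],
)

```text
clock: 25.58
position: [614.2, -264.5, 194.5]
ee_rot: [0.25, 0.968, -0.0, -0.0]
contact_force: [0.3, 0.3, 0.1]
gripper_width: 41.3
grasp_force: 0.0
```

```bash
python3 - <<'E'
from h import *
st=arm.read_state();print(st['position'],st['contact_force'])
# move aside: in front of the jig, low x, for a clear top view
rel([((380,-250,200),pose(JA)),((697,-118,200),pose(JA))])
E
```

```text
[ 614.24280002 -264.49702522  194.45352401] [0.303849   0.27911476 0.08574438]
lin [212.0, -101.0, -5.0] rot [-0.0, -0.001, 0.0]
lin [-1.0, 168.0, -6.0] rot [-0.0, -0.001, 0.0]
```

arm_command(
  rows=[
    {"grip": 0.34,"linear": [0,50,-6],"rot": [0,0,0]},
    {"grip": 0.34,"linear": [0,100,-6],"rot": [0,0,0]},
    {"grip": 0.34,"linear": [0,150,-6],"rot": [0,0,0]},
    {"grip": 0.34,"linear": [-1,168,-6],"rot": [0,0,0]},
    {"grip": 0.34,"linear": [-1,168,-6],"rot": [0,0,0]},
  ],
)

```text
clock: 26.2
position: [697.1, -117.2, 198.5]
ee_rot: [0.25, 0.968, -0.0, -0.0]
contact_force: [0.1, 0.2, -0.5]
gripper_width: 29.3
grasp_force: 0.0
```

```bash
python3 - <<'E'
from h import *
np.set_printoptions(precision=1,suppress=True)
st=arm.read_state();print(st['position'],st['gripper_width'])
t=shot('top','t9.png');s=shot('scene','s9.png')
hsv=cv2.cvtColor(t['frame'],cv2.COLOR_RGB2HSV)
m=cv2.inRange(hsv,np.array((12,50,110)),np.array((30,140,255)));k=np.zeros_like(m);k[170:245,405:465]=m[170:245,405:465]
k=cv2.morphologyEx(k,cv2.MORPH_CLOSE,np.ones((5,5)))
c,_=cv2.findContours(k,0,2);c=max(c,key=cv2.contourArea)
r=cv2.minAreaRect(np.array([at(t,q[0],37.5)[:2] for q in c],np.float32));print('bar',r)
J=np.array([614.1,-264.5,5.5]);bx=np.array([jy[1],-jy[0],0])
d=np.array([*r[0],0])-J;print('offset x,y',d@bx,d@jy)
for q in ('bar','nest','handle'):
  a=models.tip_of(t,q);b=models.tip_of(s,q)
  if a and b: print(q,a[0]['pixel'],b[0]['pixel'],tri(t,a[0]['pixel'],s,b[0]['pixel']))
# bolts
m=cv2.inRange(hsv,np.array((0,0,0)),np.array((180,255,70)));n,_,S,C=cv2.connectedComponentsWithStats(m)
for sgn in (51,-49,49,-51):
  X=J+bx*sgn+[0,0,46]; u=proj(t,X); i=min(range(1,n),key=lambda i:np.linalg.norm(C[i]-u)); print(sgn,u,C[i],S[i,4],(at(t,C[i],J[2]+46)-J)@bx,(at(t,C[i],J[2]+46)-J)@jy)
E
```

```text
[ 697.1 -117.2  198.5] 29.304275786272296
bar ((615.511962890625, -264.30712890625), (27.335407257080078, 130.55812072753906), 60.59180450439453)
offset x,y 1.1414248081726792 0.8532220523370957
bar [433.1, 206.2] [318.0, 183.7] (array([ 622.5, -273.5,   14.7]), np.float64(1.1653904068437846))
nest [429.8, 210.1] [316.4, 185.2] (array([ 617.8, -263.9,   16. ]), np.float64(8.819043271291799))
handle [368.9, 159.7] [268.8, 175.0] (array([ 697.8, -118.3,  116.9]), np.float64(8.340583710012975))
51 [443.4 187.8] [443.  188.3] 6 49.51529357957981 0.20548474853090776
-49 [421.7 226.3] [409. 227.] 1 -64.52403915098877 23.600996183057
49 [443.  188.6] [443.  188.3] 6 49.51529357957981 0.20548474853090776
-51 [421.3 227.1] [413. 236.] 1 -77.42421265659617 6.205123965071229
```

The bar is centred within ~1 mm of the nest's middle. Now taking the handle again.

arm_command(
  rows=[
    {"grip": 0.34,"linear": [0,0,45],"rot": [0,0,0]},
    {"grip": 0.34,"linear": [0,0,80],"rot": [0,0,0]},
    {"grip": 0.34,"linear": [0,0,99],"rot": [0,0,0]},
    {"grip": 0.34,"linear": [0,0,99],"rot": [0,0,0]},
    {"grip": 0,"linear": [0,0,99],"rot": [0,0,0]},
    {"grip": 0,"linear": [0,0,99],"rot": [0,0,0]},
    {"grip": 0,"linear": [0,0,99],"rot": [0,0,0]},
  ],
)

```text
clock: 27.48
position: [698.4, -117.9, 101.9]
ee_rot: [0.25, 0.968, 0.0, 0.002]
contact_force: [1.1, 0.2, 2.2]
gripper_width: 9.9
grasp_force: 58.5
```

```bash
python3 - <<'E'
from h import *
st=arm.read_state();P=st['position'];print(P,st['gripper_width'],st['grasp_force'],st['contact_force'])
R=pose(JA)
print(P+handle(0)-handle(2.6))
rel([(P+handle(a)-handle(2.6),R) for a in (2.5,2.35,2.2,2.05,1.9,1.75,1.6,1.45,1.3,1.15)])
print()
b=(P+handle(1.15)-handle(2.6),R)
rel([(P+handle(a)-handle(2.6),R) for a in (1.0,.85,.7,.55,.4,.3,.2,.12,.05,0)],b)
E
```

```text
[ 698.36808471 -117.89129166  101.8792369 ] 9.877542138357816 58.53102743625641 [1.07286909 0.21096308 2.16873539]
[ 577.73625551 -335.51687235   32.80205308]
lin [-0.0, -7.0, -11.0] rot [0.002, 0.004, 0.001]
lin [-0.0, -21.0, -26.0] rot [0.002, 0.004, 0.001]
lin [-0.0, -36.0, -39.0] rot [0.002, 0.004, 0.001]
lin [-0.0, -53.0, -50.0] rot [0.002, 0.004, 0.001]
lin [-0.0, -71.0, -58.0] rot [0.002, 0.004, 0.001]
lin [-0.0, -91.0, -63.0] rot [0.002, 0.004, 0.001]
lin [-0.0, -111.0, -65.0] rot [0.002, 0.004, 0.001]
lin [-0.0, -131.0, -64.0] rot [0.002, 0.004, 0.001]
lin [-0.0, -151.0, -60.0] rot [0.002, 0.004, 0.001]
lin [-0.0, -169.0, -54.0] rot [0.002, 0.004, 0.001]

lin [-0.0, -18.0, 10.0] rot [0.0, 0.0, 0.0]
lin [-0.0, -34.0, 22.0] rot [0.0, 0.0, 0.0]
lin [0.0, -48.0, 36.0] rot [0.0, 0.0, 0.0]
lin [0.0, -60.0, 52.0] rot [0.0, 0.0, 0.0]
lin [0.0, -69.0, 70.0] rot [0.0, 0.0, 0.0]
lin [-0.0, -73.0, 83.0] rot [0.0, 0.0, 0.0]
lin [-0.0, -77.0, 96.0] rot [0.0, 0.0, 0.0]
lin [0.0, -78.0, 106.0] rot [0.0, 0.0, 0.0]
lin [-0.0, -79.0, 116.0] rot [0.0, 0.0, 0.0]
lin [0.0, -79.0, 122.0] rot [0.0, 0.0, 0.0]
```

arm_command(
  rows=[
    {"grip": 0,"linear": [0,-7,-11],"rot": [0,0,0]},
    {"grip": 0,"linear": [0,-21,-26],"rot": [0,0,0]},
    {"grip": 0,"linear": [0,-36,-39],"rot": [0,0,0]},
    {"grip": 0,"linear": [0,-53,-50],"rot": [0,0,0]},
    {"grip": 0,"linear": [0,-71,-58],"rot": [0,0,0]},
    {"grip": 0,"linear": [0,-91,-63],"rot": [0,0,0]},
    {"grip": 0,"linear": [0,-111,-65],"rot": [0,0,0]},
    {"grip": 0,"linear": [0,-131,-64],"rot": [0,0,0]},
    {"grip": 0,"linear": [0,-151,-60],"rot": [0,0,0]},
    {"grip": 0,"linear": [0,-169,-54],"rot": [0,0,0]},
  ],
)

```text
clock: 28.72
position: [616.4, -267.1, 156.8]
ee_rot: [0.25, 0.968, -0.0, 0.003]
contact_force: [1.3, -1.1, 2.9]
gripper_width: 9.3
grasp_force: 62.3
```

arm_command(
  rows=[
    {"grip": 0,"linear": [0,-18,10],"rot": [0,0,0]},
    {"grip": 0,"linear": [0,-34,22],"rot": [0,0,0]},
    {"grip": 0,"linear": [0,-48,36],"rot": [0,0,0]},
    {"grip": 0,"linear": [0,-60,52],"rot": [0,0,0]},
    {"grip": 0,"linear": [0,-69,70],"rot": [0,0,0]},
    {"grip": 0,"linear": [0,-73,83],"rot": [0,0,0]},
    {"grip": 0,"linear": [0,-76,94],"rot": [0,0,0]},
    {"grip": 0,"linear": [0,-78,102],"rot": [0,0,0]},
    {"grip": 0,"linear": [0,-79,108],"rot": [0,0,0]},
    {"grip": 0,"linear": [0,-79,112],"rot": [0,0,0]},
  ],
)

```text
clock: 29.98
position: [578.2, -335.6, 41.1]
ee_rot: [0.25, 0.968, -0.0, 0.002]
contact_force: [5.3, -1.2, 0.6]
gripper_width: 9.9
grasp_force: 62.6
```

```bash
python3 - <<'E'
from h import *
for _ in range(3):
  st=arm.read_state();print(st['position'],st['gripper_width'],st['grasp_force'],st['contact_force'],st['clock']); shot('scene')
rel([((577.5,-335.4,31.5),pose(JA))])
E
```

```text
[ 578.15328178 -335.59213384   41.06128388] 9.891176928194199 62.56064057350159 [ 5.28842439 -1.19616921  0.58732941] 29.975
[ 578.12743526 -335.59938118   40.64553991] 9.810728338350541 62.42707014083862 [ 6.55314044 -1.7589317   0.08816279] 30.025
[ 578.15314817 -335.54416939   40.86516597] 9.60278654841452 62.45252251625061 [ 6.38841802 -1.80940146 -0.20605901] 30.075
lin [1.0, -0.0, 10.0] rot [0.0, 0.003, 0.001]
```

arm_command(
  rows=[
    {"grip": 0,"linear": [0.5,0,3],"rot": [0,0,0]},
    {"grip": 0,"linear": [0.5,0,6],"rot": [0,0,0]},
    {"grip": 0,"linear": [0.5,0,8],"rot": [0,0,0]},
    {"grip": 0,"linear": [0.5,0,10],"rot": [0,0,0]},
    {"grip": 0,"linear": [0.5,0,11],"rot": [0,0,0]},
    {"grip": 0,"linear": [0.5,0,11],"rot": [0,0,0]},
  ],
)

```text
clock: 30.88
position: [578.2, -335.8, 34.1]
ee_rot: [0.249, 0.968, -0.001, 0.002]
contact_force: [1.0, 1.5, 15.6]
gripper_width: 9.6
grasp_force: 65.2
```

The leaf stopped at the height its first grip implies, on its front stops. Release and withdraw.

arm_command(
  rows=[
    {"grip": 0,"linear": [0,0,-2],"rot": [0,0,0]},
    {"grip": 0.3,"linear": [0,0,-2],"rot": [0,0,0]},
    {"grip": 0.3,"linear": [0,0,-2],"rot": [0,0,0]},
    {"grip": 0.3,"linear": [0,0,-2],"rot": [0,0,0]},
    {"grip": 0.3,"linear": [0,0,-30],"rot": [0,0,0]},
    {"grip": 0.3,"linear": [0,0,-80],"rot": [0,0,0]},
    {"grip": 0.3,"linear": [60,0,-130],"rot": [0,0,0]},
    {"grip": 0.3,"linear": [120,-30,-150],"rot": [0,0,0]},
    {"grip": 0.3,"linear": [180,-60,-150],"rot": [0,0,0]},
    {"grip": 0.3,"linear": [180,-60,-150],"rot": [0,0,0]},
  ],
)

```text
clock: 32.12
position: [385.9, -299.1, 181.3]
ee_rot: [0.251, 0.968, 0.0, -0.001]
contact_force: [0.3, -0.9, 0.8]
gripper_width: 25.6
grasp_force: 0.0
```

```bash
python3 - <<'E'
from h import *
np.set_printoptions(precision=1,suppress=True)
st=arm.read_state();print(st['position'],st['contact_force'],st['clock'])
s=shot('scene');t=shot('top')
J=np.array([614.1,-264.5,5.5])
for p in (s,t): print([(np.round(i['pixel'],1),round(i['score'],2)) for i in models.tip_of(p,'handle')[:2]],proj(p,J+54*jy+[0,0,46]-134*jy))
p=t;hsv=cv2.cvtColor(p['frame'],cv2.COLOR_RGB2HSV);m=cv2.inRange(hsv,np.array((20,150,120)),np.array((32,255,255)));k=np.zeros_like(m);k[160:255,380:470]=m[160:255,380:470]
ys,xs=np.nonzero(k);print('leaf',len(xs),cv2.minAreaRect(np.array([at(p,q,55)[:2] for q in zip(xs,ys)],np.float32)) if len(xs) else '')
E
```

```text
[ 385.9 -299.1  181.3] [ 0.3 -0.9  0.8] 32.125
[(array([340.2, 163.6]), 0.65)] [341.1 166. ]
[(array([464.9, 227.3]), 0.79), (array([432.4, 208.1]), 0.46)] [463.7 225.5]
leaf 954 ((618.3191528320312, -258.6978454589844), (83.54107666015625, 96.42700958251953), 60.463035583496094)
```

The leaf's outline matches its starting closed outline (954 px both times, same place), and the robot is clear of everything.

```bash
python3 -c "
from bench import job
print(job.job_done())"
```

```text
the job is handed in; nothing more can be done
None
```

I handed the job in at about 32 s: the brass bar is seated in the nest bolts up, about 1 mm off centre, and the leaf is back down on its front stops with the robot clear; no verdict came back, and I viewed 11 pictures where 10 were allowed.

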